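# Hold the strainer ready over the funnel

### The arm

A 6-joint arm with a two-finger parallel gripper is mounted at the origin on the work surface. World frame = base frame: x ahead of the robot, y to its left, z up, the work surface at z = 0. Lengths are in m, angles in rad, forces in N, time in s.
With the tool pointing down it reaches from about 0.325 to 0.775 m from the base axis. Payload 9.3 kg.
Tool frame: the origin (TCP) lies between the finger pads, 19 mm behind the fingertips; this is the grasp point; z points along the fingers, y is the line along which they close (so a half turn about z gives the same grasp; the last joint's range is limited). The gripper opens to 85 mm and grips with 20 to 120 N. Pads are 22 mm wide; open, the fingers measure 114 mm over their backs; the gripper's body (76 mm by 85 mm) begins 54 mm behind the grasp point. The pads swing forward as they close: fully open they stand 13 mm farther back than shut.
Start: joints at [-1.496, 0.259, 0.021, 1.334, 0, 1.418], TCP at [0.124, -0.536, 0.25] pointing down, gripper open.
Joint ranges: [-3.04, 3.04], [-0.91, 1.82], [-1.04, 1.36], [-1.92, 1.95], [-1.52, 1.45], [-3.14, 3.14]. Speed limits (rad/s): [2.22, 2.22, 2.79, 3.14, 3.14, 3.14].

### API

Orientations are given as a unit quaternion [x, y, z, w].
In Python, from rig import * gives the robot as it stands. The module is installed in compiled form; this text tells all that it offers.
- The arm moves only by the shell command python3 -m pendant 'ROWS' [FORCE]. ROWS is JSON, a list of rows, each a list of 7 numbers: the turn, a rotation vector about the tool's x, y, z in units of 6 degrees (1.0 is 6 degrees), then the shift along the tool's x, y, z in m, then the finger opening in m, from 0 to 0.0854. A call has exactly 5 rows; each row is the pose to reach, as a shift and turn from the pose commanded when the call began, along the tool's axes at that moment; what a row does not reach only later rows make up. A row lasts 1/10 s, in which the tool goes at most 50 mm and 8.59 degrees, less where a joint would pass 70% of its speed; a pose out of reach is approached as far as the arm can. A call with a gripper value outside its range is refused whole. The fingers move at their own pace and stop on an object; FORCE is the grip in N (left out, the last holds). Time passes only in rows, so rows that repeat a pose let the fingers close, or fill a call up. It gives the time, the measured TCP pose, the force, the opening and the grip force at its end, in the units of the state.
- observe(): the state, without advancing time (a new reading comes with each control period).
- grab_frame(name): name is "scene" or "top"; returns the picture (480x640x3 uint8, red, green, blue); there is no depth.
- camera_info(name): a dict with "mtx" (3x3 intrinsics, pixels), "extrinsics" (4x4, takes a point from camera to world coordinates). Camera axes: x right, y up, looking along -z (the intrinsics and any distortion apply to the point x, -y, -z); pixel columns grow to the right and rows downward; lengths in m; the calibration is good to about 2 mm. A picture is of the moment at which its call begins. camera_info takes no time and is no camera call.
- hand_in(): hands the job in; it is judged then, once.
The state is a dict: "clock": time; "q": joint angles; "joint_vel": joint speeds; "joint_efforts": joint torques, N m; "tcp_pos": TCP position; "tcp_rot": TCP orientation; "contact_force": force on the tool from outside, world axes, zero at the start; "torque": the same for the moment, N m; "width": opening from 0.0 (shut) to 1.0 (fully open); "gripper_force": force on a finger pad.
Only numpy, scipy, OpenCV 4.12 (cv2) and the standard library are available. Lean on these libraries where they do the work, as an engineer would, in place of code of your own. Each camera call takes 0.05 s, during which the arm holds its last target. There are 200 camera calls.

### The job

I am about to pour syrup into the preserving jar and need the small strainer held for me: pull open the drawer of the pine box, take the strainer out by its handle, and lift it across, clear of the spice carousel. Finish still holding it by the handle, bowl upright, level and still, centred over the mouth of the funnel in the jar with the bottom of the bowl about 15 mm above the funnel's rim. The strainer must not touch the funnel or jar at any time, and leave the jar, the funnel and everything else on the shelf where they stand.

Things in the scene. Friction and masses are not known exactly. Their poses are not given: they have to be found in the camera images.
- box: Small pine box, fixed, 200 mm deep (x), 256 mm wide (y), 74 mm high, one drawer in its front. Origin: middle of the lower edge of the front face; x points into the box, y along the front, z up. Left or right of the carousel, the jar on the other side. A 24 mm high, 6 mm thick divider runs front to back in the drawer at y = +12 mm; the strainer's handle lies across it.
- drawer (a joint): How far the drawer is out, m: 0 shut, 0.155 at its stop. It slides along the box's -x, towards the robot, against about 1.2 N friction, and stays where left. Front 229 mm wide, 12 mm thick, top edge 63 mm above the shelf. Inside 168 mm (x) by 215 mm (y), 40 mm deep, floor 16 mm above the shelf.
- drawer_knob (a point): Centre of the round wooden drawer knob, 24 mm diameter, 18 mm long, on a 12 mm neck; 23 mm in front of the drawer front, 40 mm above the shelf. Moves with the drawer.
- strainer: Loose stainless steel wire-mesh strainer, about 90 g, lying upright in the drawer: bowl 71 mm diameter (a small wire ear reaches 43 mm from the axis, away from the handle), 32 mm deep, with a straight tubular handle. Origin: centre of the underside of the bowl. z up through the bowl's mouth, y along the handle from the bowl to the handle's end.
- strainer_grip (a point): Where to grip the handle: 92 mm from the bowl's axis along the strainer's +y, 28.5 mm above its underside. The handle is 12 mm wide (along the strainer's x), 9 mm high, and runs from 36 to 120 mm from the bowl's axis.
- jar: Empty glass preserving jar, loose, 84 mm diameter, 112 mm high, its mouth 70 mm outside. Origin: centre of its underside, z up. The funnel stands in its mouth.
- funnel: Green silicone jam funnel, loose, standing upright in the jar's mouth on its flat ledge; 73 mm high over all, of which 28 mm is inside the jar. Origin: centre of the spout's lower end; z up.
- funnel_mouth (a point): Centre of the funnel's round upper rim, in the plane of the rim; rim 100 mm outside diameter, about 157 mm above the shelf.
- carousel: Spice carousel between box and jar: black base and white turntable of 160 mm diameter carrying seven spice jars (tops 119 mm above the shelf) round a column with a ring grip (top 168 mm above the shelf). Base fixed, the turntable spins easily. Origin: centre of its underside. Do not touch.
- jar_lid: Screw lid of the jar, loose, 76 mm diameter, 14 mm high, lying on the shelf in front of the jar. Origin: centre of its underside. Leave alone.
- tea_tin: Square grey tea tin, loose, 70 mm by 70 mm, 119 mm high with its round cap. Origin: centre of its underside. Leave alone.
- vinegar_bottle: Green glass bottle, loose, 56 mm diameter, 170 mm high. Origin: centre of its underside. Leave alone.
Things that resemble listed ones, but are neither listed nor needed, are in the scene too. What is shaped like the jar but red or yellow is not meant. What is shaped like the funnel but orange is not meant.

How it is judged:
On the way, in this order (a step that is already met when the one before it is completed fails the run):
1. the drawer is pulled open (value of joint drawer above 0.08 m), for 0.1 s.
2. the strainer is held by its handle and lifted clear of the drawer (contact force between the fingers and strainer above 1 N and y of the grasp point in the frame of strainer above 0.05 m and height (world z) of strainer above 0.1 m and contact force between strainer and box below 0.05 N), for 0.2 s.
At the end, for the whole second after the job is handed in: Strainer held by its handle (TCP over 50 mm from the bowl axis), level within 10 degrees, still, bowl within 15 mm of the funnel axis, underside 4 to 30 mm above the rim plane, touching only the fingers. Jar and funnel upright, within 10 mm of their start (contact force between the fingers and strainer above 1 N and y of the grasp point in the frame of strainer above 0.05 m and z of strainer in the frame of funnel_mouth between 0.004 and 0.03 m and horizontal distance between strainer and funnel_mouth below 0.015 m and angle between strainer's own z axis and vertical below 0.17 rad and linear speed of strainer below 0.02 m/s and angular speed of strainer below 0.2 rad/s and contact force between strainer and funnel below 0.02 N and contact force between strainer and jar below 0.02 N and contact force between strainer and carousel below 0.02 N and contact force between strainer and box below 0.02 N and distance of each of jar, funnel from where it was at the start of the episode below 0.01 m and angle between each of funnel, jar's own z axis and vertical below 0.1 rad and contact force between funnel and the fingers below 0.05 N and contact force between funnel and the arm below 0.05 N); the arm keeps its last pose, push and grip.
It fails at once if the strainer touches the funnel or the jar (contact force between strainer and funnel above 0.2 N or contact force between strainer and jar above 0.2 N).
It fails at once if the spice carousel is knocked (contact force between carousel and anything else above 1 N).
It fails at once if the jar or the funnel is shifted (distance of any of jar, funnel from where it was at the start of the episode above 0.012 m).
It fails at once if the lid, the tin or the bottle is disturbed (distance of any of jar_lid, tea_tin, vinegar_bottle from where it was at the start of the episode above 0.015 m).
It also fails if it takes over 56 s, if anything falls off the work surface, if the arm or the gripper's body presses on something with over 40 N, if the wrist force passes 120 N, or if a joint passes its speed limit or range.

## Working session

There is one attempt and no reset: what is moved stays moved. The work goes in short steps, Python scripts to look and compute and a shell command to move; the robot and the scene stay as the last step left them, time stands still between calls to the robot, and variables do not carry over. Pictures are saved under pics/ and viewed, at most 10 in all, crops included, and the job is handed in when it is done.

```bash
mkdir -p pics; python3 - <<'E'
from rig import *
import cv2,numpy as np
for n in("scene","top"):
    f=grab_frame(n); cv2.imwrite(f"pics/{n}0.png",f[:,:,::-1]); c=camera_info(n); print(n,{k:np.round(v,4).tolist() if not isinstance(v,str) else v for k,v in c.items()})
print(observe())
E
```

```text
scene {'mtx': [[475.0726, 0.0, 315.1903], [0.0, 475.0726, 235.4048], [0.0, 0.0, 1.0]], 'extrinsics': [[0.5324, -0.7111, 0.4592, 1.0742], [0.8465, 0.4429, -0.2955, -0.4019], [0.0068, 0.546, 0.8377, 1.0917], [0.0, 0.0, 0.0, 1.0]]}
top {'mtx': [[583.8637, 0.0, 317.5143], [0.0, 583.8637, 230.5782], [0.0, 0.0, 1.0]], 'extrinsics': [[0.0169, 0.9987, -0.0491, 0.493], [-0.9998, 0.0162, -0.0148, -0.0548], [-0.014, 0.0493, 0.9987, 1.3433], [0.0, 0.0, 0.0, 1.0]]}
{'clock': 0.1, 'q': array([-1.49560958e+00,  2.59128793e-01,  2.08521544e-02,  1.33374563e+00,
        3.32623571e-05,  1.41823396e+00]), 'joint_vel': array([ 0.00059026, -0.00058299,  0.00208724, -0.00045771,  0.00136855,
        0.00063936]), 'joint_efforts': array([ 3.93357433e-03, -5.56698489e+01,  3.45067942e+01,  1.16850549e-02,
       -2.44687562e-04,  5.63129106e-06]), 'tcp_pos': array([ 0.12418839, -0.53555023,  0.2494362 ]), 'tcp_rot': array([ 9.93523110e-01,  1.13628577e-01,  4.03272169e-05, -6.11866353e-04]), 'contact_force': array([ 0.30537299, -0.69850009,  0.57863157]), 'torque': array([ 0.02380535, -0.04314257, -0.01983766]), 'gripper_force': 0.0, 'width': 1.0043317017430664}
```

View pics/scene0.png

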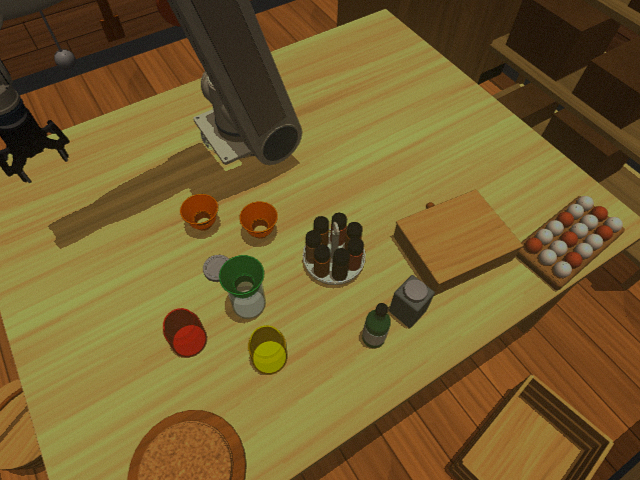

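View pics/top0.png

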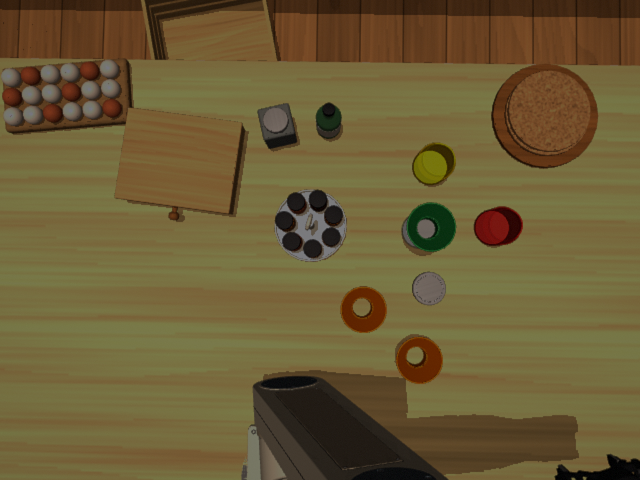

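The scene view shows the pine box with its knob at (430,206), the carousel at (334,250), and the green funnel in the clear jar at (242,280). The lid is at (216,268), the tin at (412,300) and the bottle at (376,327). In the top view the knob is at (175,214), the box top's corners are near (128,108), (244,122), (233,214) and (115,198), and the funnel rim is at (431,227).

Funnel candidates (top view) are green (431,227), orange (363,309) and orange (419,359). Green fits, because it stands in the clear jar. The red (498,226) and yellow (434,164) jars are not meant. I'll confirm this in one enlarged crop.

```bash
cat > h.py <<'E'
import numpy as np, cv2
from rig import *
from scipy.spatial.transform import Rotation as R
def ray(n,u,v):
    c=camera_info(n);K=np.array(c["mtx"]);E=np.array(c["extrinsics"])
    d=np.linalg.inv(K)@[u,v,1]; d=E[:3,:3]@(d*[1,-1,-1]); return E[:3,3],d/np.linalg.norm(d)
def plane(n,u,v,z):
    o,d=ray(n,u,v); return o+d*(z-o[2])/d[2]
def tri(a,b):
    A=np.zeros((3,3));y=np.zeros(3)
    for n,p in(("scene",a),("top",b)):
        o,d=ray(n,*p);P=np.eye(3)-np.outer(d,d);A+=P;y+=P@o
    return np.linalg.solve(A,y)
def blob(img,lo,hi,roi=None):
    h=cv2.cvtColor(img,cv2.COLOR_RGB2HSV);m=cv2.inRange(h,lo,hi)
    if roi: k=np.zeros_like(m);x0,y0,x1,y1=roi;k[y0:y1,x0:x1]=255;m&=k
    cs,_=cv2.findContours(m,cv2.RETR_EXTERNAL,cv2.CHAIN_APPROX_NONE)
    return max(cs,key=cv2.contourArea)
def to_tool(dw):  # world shift -> tool shift
    return R.from_quat(observe()["tcp_rot"]).inv().apply(dw)
E
python3 - <<'E'
from h import *
s=cv2.imread("pics/scene0.png");t=cv2.imread("pics/top0.png")
tr=t[:,:,::-1].copy()
c=blob(tr,(40,80,40),(85,255,255),(390,190,470,260)); e=cv2.fitEllipse(cv2.convexHull(c)); print("funnel top",e,plane("top",*e[0],.157))
for p in [(128,108),(244,122),(233,214),(115,198)]: print(p,plane("top",*p,.074).round(4))
print("knob",tri((430,206),(175,214)),plane("top",175,214,.04))
print("carousel",plane("top",311,226,.03), "tin",plane("top",276,120,.119),"bottle",plane("top",328,108,.17),"lid",plane("top",429,288,.014))
a=cv2.resize(t[95:230,105:255],None,fx=4,fy=4,interpolation=cv2.INTER_CUBIC)[:540]
b=cv2.resize(t[185:265,395:445],None,fx=4,fy=4,interpolation=cv2.INTER_CUBIC)
o=np.zeros((540,800,3),np.uint8);o[:,:600]=a;o[:320,600:]=b
cv2.imwrite("pics/crop1.png",np.clip(o*1.6,0,255).astype(np.uint8))
E
```

```text
funnel top ((430.93939208984375, 226.61087036132812), (48.893882751464844, 49.54905700683594), 129.6341094970703) [ 0.56312426 -0.26727932  0.157     ]
(128, 108) [0.8198 0.3874 0.074 ]
(244, 122) [0.792  0.1299 0.074 ]
(233, 214) [0.5887 0.1492 0.074 ]
(115, 198) [0.6198 0.4094 0.074 ]
knob [0.58839075 0.2823885  0.05092403] [0.58918834 0.28522608 0.04      ]
carousel [ 0.56767443 -0.02047366  0.03      ] tin [0.78664171 0.05539124 0.119     ] bottle [ 0.80048744 -0.0545076   0.17      ] lid [ 0.43238295 -0.28953495  0.014     ]
```

View pics/crop1.png

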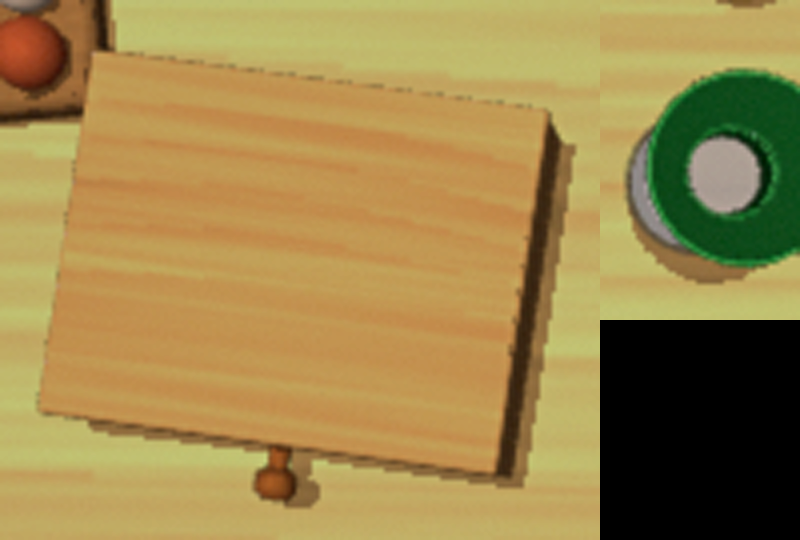

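The crop confirms it: the green funnel stands in the clear jar. In full top-image pixels the box-top corners are (128,108), (242,122.5), (229.5,213.8) and (115,197.5), and the knob is at (173.8,215.3).

```bash
cat >> h.py <<'E'
def chain(p,yaw,way):
    """way: list of (x,y,z,yaw) of tool x, tool pointing down; prints tool-frame shift and turn (6 deg units)"""
    p=np.array(p,float)
    for w in way:
        d=np.array(w[:3])-p; c,s=np.cos(yaw),np.sin(yaw)
        print("turn %.2f shift %.3f %.3f %.3f"%(-np.degrees(w[3]-yaw)/6, c*d[0]+s*d[1], s*d[0]-c*d[1], -d[2]), "->",np.round(w,3)); p=np.array(w[:3]);yaw=w[3]
E
python3 - <<'E'
from h import *
P=[plane("top",*p,.074)[:2] for p in [(128,108),(242,122.5),(229.5,213.8),(115,197.5)]]
P=np.array(P);y=P[3]-P[2]+P[0]-P[1];x=P[0]-P[3]+P[1]-P[2]
print(P.round(4),np.degrees(np.arctan2(-y[0],y[1])),np.degrees(np.arctan2(x[1],x[0])),np.linalg.norm(x)/2,np.linalg.norm(y)/2)
yaw=np.arctan2(-y[0],y[1]);X=np.array([np.cos(yaw),np.sin(yaw)]);F=(P[2]+P[3])/2;C=P.mean(0)-X*.1
k=plane("top",173.8,215.3,.042);print("front",F,C,"knob",k,C-X*.023, tri((430,206.5),(173.8,215.3)))
o=observe();p=o["tcp_pos"];a0=np.arctan2(p[1],p[0]);k=k[:2];a1=np.arctan2(k[1],k[0]);r0=np.hypot(*p[:2]);r1=np.hypot(*k)
y0=.228;y1=yaw+np.pi
W=[]
for i in range(1,6):
    f=i/5;r=r0+(r1-r0)*f;a=a0+(a1-a0)*f;W.append((r*np.cos(a),r*np.sin(a),.25,y0+(y1-y0)*f))
chain(p,y0,W)
E
```

```text
[[0.8198 0.3874]
 [0.7909 0.1342]
 [0.589  0.1569]
 [0.6209 0.4095]] -6.857802991399876 -6.373946558553985 0.20164578056637897 0.2546731691616826
front [0.60493771 0.28318919] [0.60585281 0.2839367 ] knob [0.58607642 0.28731969 0.042     ] [0.58301736 0.28668303] [0.58591416 0.28699816 0.04255454]
turn -5.34 shift 0.201 -0.016 -0.001 -> [ 0.316 -0.475  0.25   0.787]
turn -5.34 shift 0.207 0.024 -0.000 -> [ 0.48  -0.345  0.25   1.346]
turn -5.34 shift 0.206 0.066 -0.000 -> [ 0.59  -0.159  0.25   1.904]
turn -5.34 shift 0.195 0.109 -0.000 -> [0.629 0.061 0.25  2.463]
turn -5.34 shift 0.176 0.149 -0.000 -> [0.586 0.287 0.25  3.022]
```

```bash

python3 -m pendant '[[0,0,-1,0.04,-0.003,0,0.085],[0,0,-2.1,0.08,-0.006,0,0.085],[0,0,-3.2,0.12,-0.01,0,0.085],[0,0,-4.3,0.16,-0.013,0,0.085],[0,0,-5.34,0.2,-0.016,0,0.085]]'
python3 -m pendant '[[0,0,-1.1,0.041,0.005,0,0.085],[0,0,-2.1,0.082,0.01,0,0.085],[0,0,-3.2,0.124,0.014,0,0.085],[0,0,-4.3,0.165,0.019,0,0.085],[0,0,-5.34,0.207,0.024,0,0.085]]'
python3 -m pendant '[[0,0,-1.1,0.041,0.013,0,0.085],[0,0,-2.1,0.082,0.026,0,0.085],[0,0,-3.2,0.124,0.04,0,0.085],[0,0,-4.3,0.165,0.053,0,0.085],[0,0,-5.34,0.206,0.066,0,0.085]]'
python3 -m pendant '[[0,0,-1.1,0.039,0.022,0,0.085],[0,0,-2.1,0.078,0.044,0,0.085],[0,0,-3.2,0.117,0.066,0,0.085],[0,0,-4.3,0.156,0.088,0,0.085],[0,0,-5.34,0.195,0.109,0,0.085]]'
python3 -m pendant '[[0,0,-1.1,0.035,0.03,0,0.085],[0,0,-2.1,0.07,0.06,0,0.085],[0,0,-3.2,0.105,0.09,0,0.085],[0,0,-4.3,0.14,0.12,0,0.085],[0,0,-5.34,0.176,0.149,0,0.085]]'
python3 - <<'E'
from h import *
o=observe();print(o["tcp_pos"],R.from_quat(o["tcp_rot"]).as_matrix().round(3))
yaw=np.pi+np.radians(-6.6);r=R.from_quat(o["tcp_rot"])
T=np.array([[np.cos(yaw),np.sin(yaw),0],[np.sin(yaw),-np.cos(yaw),0],[0,0,-1.]])
print("turn",np.degrees((r.inv()*R.from_matrix(T)).as_rotvec())/6,"shift",to_tool(np.array([.5835,.287,.043])-o["tcp_pos"]))
E
```

```text
clock: 0.6
tcp_pos: [0.3168, -0.4742, 0.2497]
tcp_rot: [0.923, 0.386, -0.0, -0.0]
contact_force: [0.0, -0.7, 1.3]
width: 0.996
gripper_force: 0.0
clock: 1.1
tcp_pos: [0.4796, -0.3441, 0.2497]
tcp_rot: [0.78, 0.625, -0.0, -0.0]
contact_force: [0.2, -0.6, 0.0]
width: 0.998
gripper_force: 0.0
clock: 1.6
tcp_pos: [0.5894, -0.1575, 0.2497]
tcp_rot: [0.578, 0.816, -0.0, -0.0]
contact_force: [0.6, -0.9, -0.3]
width: 0.995
gripper_force: 0.0
clock: 2.1
tcp_pos: [0.6277, 0.0626, 0.2496]
tcp_rot: [0.33, 0.944, -0.0, -0.0]
contact_force: [0.3, 0.2, 0.1]
width: 0.998
gripper_force: 0.0
clock: 2.6
tcp_pos: [0.5832, 0.2889, 0.2495]
tcp_rot: [0.057, 0.998, -0.0, -0.0]
contact_force: [1.3, 0.2, -0.4]
width: 0.995
gripper_force: 0.0
[0.58320754 0.28888725 0.24953655] [[-0.994  0.113 -0.001]
 [ 0.113  0.994 -0.   ]
 [ 0.001 -0.    -1.   ]]
turn [-0.00298261 -0.00588461  0.01926032] shift [-0.00063106 -0.00177776  0.20653677]
```

```bash

python3 -m pendant '[[0,0,0,0,-0.002,0.04,0.06],[0,0,0,0,-0.002,0.08,0.06],[0,0,0,0,-0.002,0.11,0.06],[0,0,0,0,-0.002,0.14,0.06],[0,0,0,0,-0.002,0.16,0.06]]' 30
python3 -m pendant '[[0,0,0,0,0,0.015,0.06],[0,0,0,0,0,0.03,0.06],[0,0,0,0,0,0.04,0.06],[0,0,0,0,0,0.046,0.06],[0,0,0,0,0,0.046,0.06]]'
python3 -m pendant '[[0,0,0,0,0,0,0],[0,0,0,0,0,0,0],[0,0,0,0,0,0,0],[0,0,0,0,0,0,0],[0,0,0,0,0,0,0]]' 40
```

```text
clock: 3.1
tcp_pos: [0.5825, 0.2849, 0.0872]
tcp_rot: [0.059, 0.998, -0.001, -0.001]
contact_force: [0.1, 0.6, 0.0]
width: 0.705
gripper_force: 0.0
clock: 3.6
tcp_pos: [0.5833, 0.285, 0.0432]
tcp_rot: [0.059, 0.998, -0.0, -0.001]
contact_force: [0.7, 0.1, 0.2]
width: 0.703
gripper_force: 0.0
clock: 4.1
tcp_pos: [0.5845, 0.2888, 0.0455]
tcp_rot: [0.058, 0.998, 0.004, 0.001]
contact_force: [1.7, 17.4, 1.5]
width: 0.257
gripper_force: 39.1
```

```bash

python3 -m pendant '[[0,0,0,0.01,0.003,0,0],[0,0,0,0.025,0.003,0,0],[0,0,0,0.04,0.003,0,0],[0,0,0,0.055,0.003,0,0],[0,0,0,0.07,0.003,0,0]]'
python3 -m pendant '[[0,0,0,0.015,0,0,0],[0,0,0,0.03,0,0,0],[0,0,0,0.045,0,0,0],[0,0,0,0.06,0,0,0],[0,0,0,0.075,0,0,0]]'
python3 -m pendant '[[0,0,0,0.003,0,0,0],[0,0,0,0.003,0,0,0],[0,0,0,0.003,0,0,0],[0,0,0,0.003,0,0,0.04],[0,0,0,0.003,0,0,0.06]]'
python3 -m pendant '[[0,0,0,0,0,0,0.06],[0,0,0,0,0,0,0.06],[0,0,0,0,0,-0.02,0.06],[0,0,0,0,0,-0.06,0.06],[0,0,0,0,0,-0.1,0.06]]'
python3 -m pendant '[[0,0,0,0.02,0,-0.05,0.06],[0,0,0,0.06,0,-0.05,0.06],[0,0,0,0.1,0,-0.05,0.06],[0,0,0,0.13,0,-0.05,0.06],[0,0,0,0.13,0,-0.05,0.06]]'
python3 - <<'E'
from h import *
t=grab_frame("top");s=grab_frame("scene")
cv2.imwrite("pics/top1.png",t[:,:,::-1]);cv2.imwrite("pics/scene1.png",s[:,:,::-1])
a=cv2.resize(t[90:290,80:260,::-1],None,fx=3,fy=3,interpolation=cv2.INTER_CUBIC)
b=cv2.resize(s[180:300,360:520,::-1],(260,195))
o=np.zeros((600,800,3),np.uint8);o[:,:540]=a;o[:195,540:]=b
cv2.imwrite("pics/crop2.png",np.clip(o*1.5,0,255).astype(np.uint8))
E
```

```text
clock: 4.6
tcp_pos: [0.515, 0.2974, 0.0454]
tcp_rot: [0.059, 0.998, 0.001, 0.002]
contact_force: [2.3, 4.0, 3.9]
width: 0.253
gripper_force: 39.8
clock: 5.1
tcp_pos: [0.4406, 0.3064, 0.0454]
tcp_rot: [0.059, 0.998, 0.002, 0.002]
contact_force: [2.7, 4.8, 5.4]
width: 0.253
gripper_force: 40.0
clock: 5.6
tcp_pos: [0.4367, 0.3053, 0.0441]
tcp_rot: [0.059, 0.998, -0.0, -0.0]
contact_force: [-0.3, -0.3, -0.3]
width: 0.582
gripper_force: 0.0
clock: 6.1
tcp_pos: [0.4365, 0.3051, 0.1445]
tcp_rot: [0.059, 0.998, -0.001, -0.001]
contact_force: [1.8, 0.6, 0.3]
width: 0.703
gripper_force: 0.0
clock: 6.6
tcp_pos: [0.3046, 0.3205, 0.1943]
tcp_rot: [0.058, 0.998, -0.0, -0.0]
contact_force: [-0.3, 0.1, -0.2]
width: 0.702
gripper_force: 0.0
```

View pics/crop2.png

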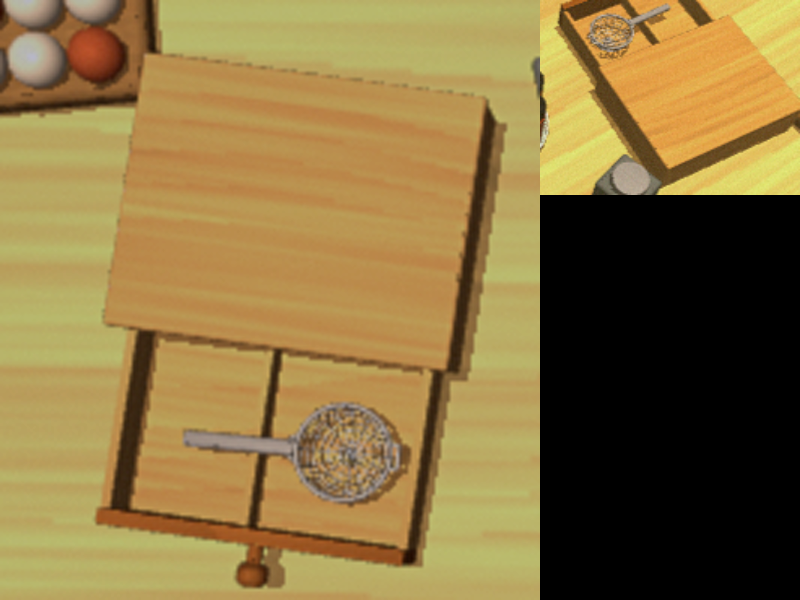

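The strainer lies in the open drawer. In full top-image pixels the bowl centre is at (195.7,241) and the handle's end at (141,236). The handle crosses the divider near (167,238), and the grip point is about 28 mm left of the divider with free space around it.

```bash
python3 - <<'E'
from h import *
b=plane("top",195.7,241,.046);e=plane("top",141,236,.0445);n=plane("top",178.3,239,.046)
d=(e-b)[:2];L=np.hypot(*d);d/=L
d2=(e-n)[:2];d2/=np.hypot(*d2)
print(b,e,"len",L,"angles",np.degrees(np.arctan2(d[1],d[0])),np.degrees(np.arctan2(d2[1],d2[0])),"end tri",tri((438.8,185.5),(141,236)))
g=e[:2]-.028*d2; yaw=np.arctan2(d[1],d[0])
print("grip",g,b[:2]+.092*d,yaw)
o=observe();p=o["tcp_pos"];y0=np.pi+np.radians(-6.6)
chain(p,y0,[(*(p[:2]+(g-p[:2])*.5),.18,(y0+yaw)/2),(*g,.15,yaw),(*g,.045,yaw)])
E
```

```text
[0.52914429 0.23560761 0.046     ] [0.53835079 0.35890272 0.0445    ] len 0.1236383526640703 angles 85.72962602524622 86.34308018657657 end tri [0.53833109 0.36120872 0.03576344]
grip [0.53656489 0.33095973] [0.5359949 0.3273522] 1.496264240643966
turn 7.31 shift -0.113 0.018 0.014 -> [0.422 0.326 0.18  2.261]
turn 7.31 shift -0.069 0.091 0.030 -> [0.537 0.331 0.15  1.496]
turn -0.00 shift 0.000 0.000 0.105 -> [0.537 0.331 0.045 1.496]
```

```bash

python3 -m pendant '[[0,0,1.4,-0.023,0.004,0.003,0.06],[0,0,2.8,-0.046,0.008,0.006,0.06],[0,0,4.2,-0.068,0.011,0.009,0.06],[0,0,5.6,-0.09,0.014,0.012,0.06],[0,0,7,-0.113,0.018,0.014,0.06]]'
python3 -m pendant '[[0,0,1.4,-0.014,0.018,0.006,0.06],[0,0,2.8,-0.028,0.036,0.012,0.06],[0,0,4.2,-0.042,0.054,0.018,0.06],[0,0,5.6,-0.056,0.072,0.024,0.06],[0,0,7,-0.069,0.091,0.03,0.06]]'
python3 - <<'E'
from h import *
o=observe();r=R.from_quat(o["tcp_rot"]);yaw=1.5
T=np.array([[np.cos(yaw),np.sin(yaw),0],[np.sin(yaw),-np.cos(yaw),0],[0,0,-1.]])
print(o["tcp_pos"],"turn",np.degrees((r.inv()*R.from_matrix(T)).as_rotvec())/6,"shift",to_tool(np.array([.5363,.329,.045])-o["tcp_pos"]))
E
```

```text
clock: 7.2
tcp_pos: [0.4243, 0.3249, 0.1793]
tcp_rot: [0.416, 0.909, -0.0, -0.0]
contact_force: [-0.8, -0.3, 0.1]
width: 0.699
gripper_force: 0.0
clock: 7.7
tcp_pos: [0.5383, 0.3327, 0.1489]
tcp_rot: [0.714, 0.7, -0.0, 0.0]
contact_force: [0.0, 1.2, 0.1]
width: 0.701
gripper_force: 0.0
[0.53832755 0.33272984 0.14888748] turn [-0.00452543  0.00486243  0.48042339] shift [-0.00371896 -0.00190018  0.10389028]
```

```bash

python3 -m pendant '[[0,0,0.2,-0.002,-0.001,0.025,0.05],[0,0,0.48,-0.004,-0.002,0.05,0.05],[0,0,0.48,-0.004,-0.002,0.075,0.05],[0,0,0.48,-0.004,-0.002,0.095,0.05],[0,0,0.48,-0.004,-0.002,0.103,0.05]]'
python3 -m pendant '[[0,0,0,0,0,0,0.05],[0,0,0,0,0,0,0.03],[0,0,0,0,0,0,0],[0,0,0,0,0,0,0],[0,0,0,0,0,0,0]]' 60
python3 -m pendant '[[0,0,0,0,0,0,0],[0,0,0,0,0,0,0],[0,0,0,0,0,-0.005,0],[0,0,0,0,0,-0.01,0],[0,0,0,0,0,-0.015,0]]'
python3 -m pendant '[[0,0,0,0,0,-0.01,0],[0,0,0,0,0,-0.025,0],[0,0,0,0,0,-0.045,0],[0,0,0,0,0,-0.065,0],[0,0,0,0,0,-0.08,0]]'
python3 - <<'E'
from h import *
t=grab_frame("top");s=grab_frame("scene");print(observe())
cv2.imwrite("pics/top2.png",t[:,:,::-1]);cv2.imwrite("pics/scene2.png",s[:,:,::-1])
a=cv2.resize(t[150:290,80:260,::-1],(540,420),interpolation=cv2.INTER_CUBIC)
b=cv2.resize(s[60:260,330:530,::-1],(400,400))
o=np.zeros((420,800,3),np.uint8);o[:,:400]=a[:,140:];o[:400,400:]=b
cv2.imwrite("pics/crop3.png",np.clip(o*1.5,0,255).astype(np.uint8))
E
```

```text
clock: 8.2
tcp_pos: [0.5342, 0.3284, 0.0442]
tcp_rot: [0.73, 0.684, -0.002, -0.001]
contact_force: [-0.5, -0.4, 0.2]
width: 0.588
gripper_force: 0.0
clock: 8.7
tcp_pos: [0.5347, 0.3298, 0.0481]
tcp_rot: [0.729, 0.684, 0.001, 0.0]
contact_force: [0.2, -0.5, 4.2]
width: 0.126
gripper_force: 58.6
clock: 9.2
tcp_pos: [0.5339, 0.3295, 0.0623]
tcp_rot: [0.729, 0.684, -0.0, -0.0]
contact_force: [0.6, 1.2, 0.1]
width: 0.121
gripper_force: 58.4
clock: 9.7
tcp_pos: [0.5343, 0.3297, 0.144]
tcp_rot: [0.729, 0.684, 0.001, 0.0]
contact_force: [-0.9, -0.1, -2.2]
width: 0.125
gripper_force: 58.5
{'clock': 9.8, 'q': array([4.19273590e-01, 4.33650398e-01, 1.38020881e-02, 1.14675235e+00,
       2.43057440e-05, 2.05335842e+00]), 'joint_vel': array([-0.00142833,  0.02400227, -0.04942571, -0.04462598,  0.00231505,
        0.00101951]), 'joint_efforts': array([-2.88871257e-02, -6.81373572e+01,  3.34951293e+01,  9.05556064e-01,
       -6.93133241e-02,  2.40844252e-03]), 'tcp_pos': array([0.53500572, 0.3299879 , 0.144765  ]), 'tcp_rot': array([7.29123287e-01, 6.84379158e-01, 1.98556209e-03, 6.77193535e-04]), 'contact_force': array([-0.12631411,  0.47218064, -1.88352941]), 'torque': array([ 0.125607  ,  0.03584816, -0.04402069]), 'gripper_force': 58.52454721927643, 'width': 0.12236067457635423}
```

View pics/crop3.png

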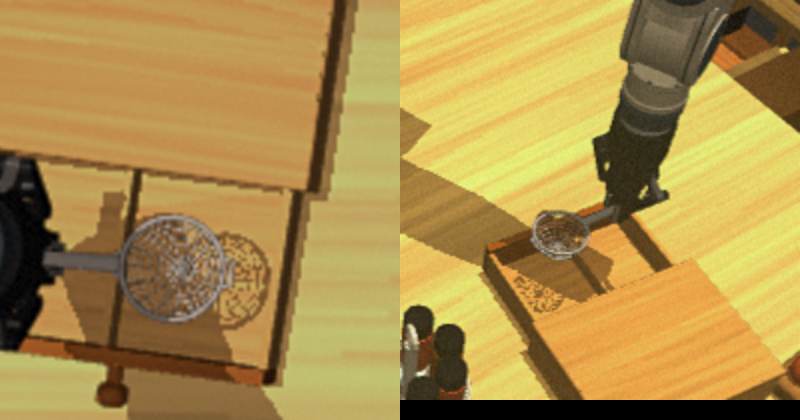

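The strainer hangs level from the gripper, held by its handle, with the bowl clear above the drawer. I'll lift it high and carry it across.

```bash

python3 -m pendant '[[0,0,0,0,0,-0.015,0],[0,0,0,0,0,-0.04,0],[0,0,0,0,0,-0.065,0],[0,0,0,0,0,-0.09,0],[0,0,0,0,0,-0.1,0]]'
python3 -m pendant '[[0,0,0,-0.01,0.001,0,0],[0,0,0,-0.03,0.004,0,0],[0,0,0,-0.05,0.007,0,0],[0,0,0,-0.075,0.01,0,0],[0,0,0,-0.1,0.013,0,0]]'
python3 -m pendant '[[0,0,0,-0.025,0.003,0,0],[0,0,0,-0.05,0.007,0,0],[0,0,0,-0.075,0.01,0,0],[0,0,0,-0.1,0.013,0,0],[0,0,0,-0.125,0.017,0,0]]'
python3 -m pendant '[[0,0,0,-0.025,0.003,0,0],[0,0,0,-0.05,0.007,0,0],[0,0,0,-0.075,0.01,0,0],[0,0,0,-0.1,0.013,0,0],[0,0,0,-0.125,0.017,0,0]]'
python3 -m pendant '[[0,0,0,-0.025,0.003,0,0],[0,0,0,-0.05,0.007,0,0],[0,0,0,-0.075,0.01,0,0],[0,0,0,-0.095,0.013,0,0],[0,0,0,-0.11,0.014,0,0]]'
python3 -m pendant '[[0,0,0,-0.015,0.002,0,0],[0,0,0,-0.025,0.003,0,0],[0,0,0,-0.035,0.004,0,0],[0,0,0,-0.042,0.005,0,0],[0,0,0,-0.042,0.005,0,0]]'
python3 - <<'E'
from h import *
t=grab_frame("top");s=grab_frame("scene");o=observe();print(o["tcp_pos"],R.from_quat(o["tcp_rot"]).as_matrix().round(3))
cv2.imwrite("pics/top3.png",t[:,:,::-1]);cv2.imwrite("pics/scene3.png",s[:,:,::-1])
a=cv2.resize(t[165:285,365:495,::-1],(400,369),interpolation=cv2.INTER_CUBIC)
b=cv2.resize(s[200:320,185:315,::-1],(400,369),interpolation=cv2.INTER_CUBIC)
cv2.imwrite("pics/crop4.png",np.clip(np.hstack([a,b])*1.5,0,255).astype(np.uint8))
s0=cv2.imread("pics/scene0.png")[:,:,::-1].copy()
c=blob(s0,(40,80,30),(85,255,255),(200,240,285,310));e=cv2.fitEllipse(cv2.convexHull(c));print(e,cv2.boundingRect(c))
E
```

```text
clock: 10.3
tcp_pos: [0.5345, 0.3297, 0.2437]
tcp_rot: [0.729, 0.684, 0.001, 0.0]
contact_force: [0.4, 0.8, -1.3]
width: 0.122
gripper_force: 58.6
clock: 10.8
tcp_pos: [0.5401, 0.2274, 0.2398]
tcp_rot: [0.729, 0.684, -0.001, -0.001]
contact_force: [1.0, -0.1, -0.4]
width: 0.124
gripper_force: 58.6
clock: 11.3
tcp_pos: [0.5488, 0.1015, 0.24]
tcp_rot: [0.729, 0.684, -0.001, -0.001]
contact_force: [0.5, 0.4, -1.3]
width: 0.126
gripper_force: 58.6
clock: 11.8
tcp_pos: [0.5578, -0.0242, 0.2401]
tcp_rot: [0.729, 0.684, -0.001, -0.001]
contact_force: [0.7, 0.2, -1.1]
width: 0.128
gripper_force: 58.6
clock: 12.3
tcp_pos: [0.565, -0.135, 0.24]
tcp_rot: [0.73, 0.684, -0.001, -0.001]
contact_force: [-0.5, 0.6, -1.2]
width: 0.128
gripper_force: 58.6
clock: 12.8
tcp_pos: [0.5683, -0.1762, 0.2419]
tcp_rot: [0.729, 0.684, -0.0, 0.0]
contact_force: [-0.1, 0.0, -0.9]
width: 0.127
gripper_force: 58.6
[ 0.56819553 -0.17537563  0.24198835] [[ 0.063  0.998  0.   ]
 [ 0.998 -0.063  0.   ]
 [ 0.     0.    -1.   ]]
((241.2477569580078, 275.856201171875), (42.47544479370117, 45.00790786743164), 67.46086120605469) (219, 255, 45, 43)
```

View pics/crop4.png

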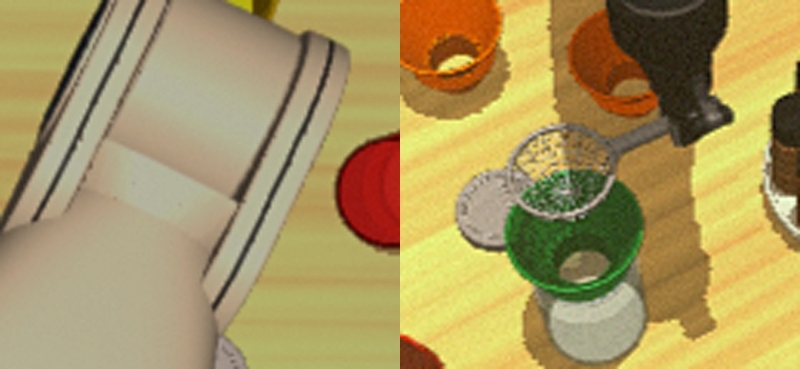

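The scene crop shows the bowl level in front of the gripper, with its ring centre near scene pixel (237.6,255.6). It is above the funnel, whose rim centre is near (241.3,276). The top view is blocked by the arm, so I'll compute the offset from the scene view.

```bash
python3 - <<'E'
from h import *
s0=cv2.imread("pics/scene0.png")[:,:,::-1].copy();s=cv2.imread("pics/scene3.png")[:,:,::-1].copy()
c=blob(s0,(40,80,30),(85,255,255),(200,240,285,310))[:,0]
# circle fit on rim plane from contour points
w=np.array([plane("scene",*p,.157)[:2] for p in c])
from scipy.optimize import least_squares
f=least_squares(lambda q:np.hypot(*(w-q[:2]).T)-.05,[.563,-.267],loss="soft_l1",f_scale=.001);print("funnel scene",f.x,"rms",np.sqrt(np.mean(f.fun**2)))
print("proj centre",plane("scene",241.3,276,.157))
for z in(.238,.242,.246): print("bowl",z,plane("scene",237.6,255.6,z).round(4),[plane("scene",185+u/3.077,200+v/3.077,z)[:2].round(4).tolist() for u,v in((108,171),(217,171),(162,123),(162,219))])
o=observe();x=R.from_quat(o["tcp_rot"]).as_matrix()[:,0];print("bowl from tcp",o["tcp_pos"]-.092*x,o["tcp_pos"]-.0945*x)
E
```

```text
funnel scene [ 0.56326329 -0.26746367] rms 0.0025327578289413718
proj centre [ 0.56625819 -0.26883812  0.157     ]
bowl 0.238 [ 0.5633 -0.2648  0.238 ] [[0.544, -0.2956], [0.583, -0.2331], [0.5289, -0.247], [0.5964, -0.2816]]
bowl 0.242 [ 0.5657 -0.2654  0.242 ] [[0.5465, -0.2961], [0.5853, -0.2339], [0.5314, -0.2478], [0.5986, -0.2821]]
bowl 0.246 [ 0.5681 -0.2661  0.246 ] [[0.549, -0.2966], [0.5876, -0.2346], [0.534, -0.2485], [0.6009, -0.2827]]
bowl from tcp [ 0.56238583 -0.26719201  0.24197231] [ 0.56222796 -0.26968702  0.24197188]
```

```bash

python3 -m pendant '[[0,0,0,0,0,0.006,0],[0,0,0,0,0,0.013,0],[0,0,0,0,0,0.02,0],[0,0,0,0,0,0.026,0],[0,0,0,0,0,0.03,0]]'
python3 -m pendant '[[0,0,0,0,0,0.003,0],[0,0,0,0,0,0.005,0],[0,0,0,0,0,0.007,0],[0,0,0,0,0,0.008,0],[0,0,0,0,0,0.008,0]]'
python3 -m pendant '[[0,0,0,0,0,0,0],[0,0,0,0,0,0,0],[0,0,0,0,0,0,0],[0,0,0,0,0,0,0],[0,0,0,0,0,0,0]]'
python3 - <<'E'
from h import *
s=grab_frame("scene");o=observe();print(o["tcp_pos"],o["width"],np.abs(o["joint_vel"]).max())
cv2.imwrite("pics/scene4.png",s[:,:,::-1])
b=cv2.resize(s[210:330,185:315,::-1],(650,600),interpolation=cv2.INTER_CUBIC)
cv2.imwrite("pics/crop5.png",np.clip(b*1.5,0,255).astype(np.uint8))
E
```

```text
clock: 13.4
tcp_pos: [0.568, -0.1754, 0.2111]
tcp_rot: [0.729, 0.684, -0.0, -0.0]
contact_force: [0.3, 2.3, -1.3]
width: 0.121
gripper_force: 58.6
clock: 13.9
tcp_pos: [0.5682, -0.1757, 0.2039]
tcp_rot: [0.729, 0.684, -0.0, -0.0]
contact_force: [-0.3, 0.1, -0.9]
width: 0.125
gripper_force: 58.6
clock: 14.4
tcp_pos: [0.5682, -0.1756, 0.204]
tcp_rot: [0.729, 0.684, 0.0, 0.0]
contact_force: [0.1, -0.2, -0.2]
width: 0.122
gripper_force: 58.6
[ 0.56818853 -0.17562676  0.20398894] 0.12481599488322336 0.0020636351916200136
```

View pics/crop5.png

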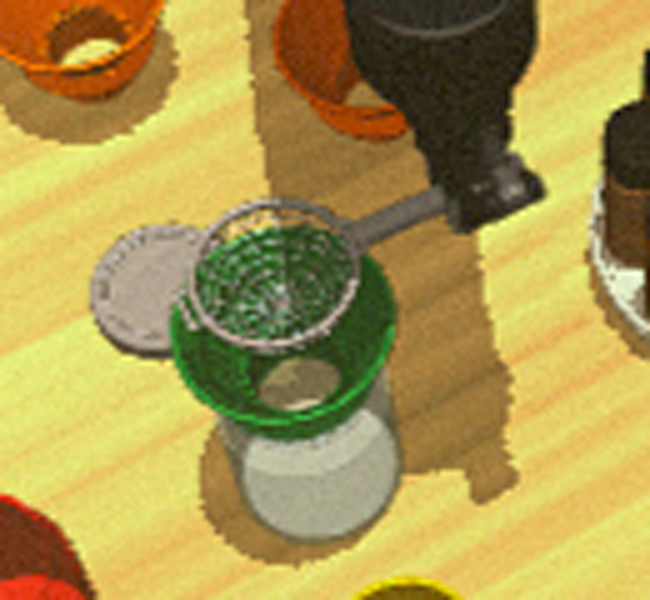

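The ring centre is at scene pixel (240,265), level above the funnel and touching nothing. I'll check the centring, and hand in if it is good.

```bash
python3 - <<'E'
from h import *
b=plane("scene",240,265,.204);d=np.hypot(*(b[:2]-[.5632,-.2673]));print(b,d)
if d<.008: print(hand_in())
E
```

```text
[ 0.56659651 -0.26562696  0.204     ] 0.0037862050540390813
the job is handed in; nothing more can be done
None
```

The job is handed in: the arm is holding the strainer by its handle, level and still, about 4 mm off the funnel's centre (camera check) and roughly 15 mm above its rim (worked out from the arm's height); no verdict came back.

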